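Press three rebuilt valve stems home in order

ROBOT

A 6-joint arm with a two-finger parallel gripper is mounted at the origin on the work surface. World frame = base frame: x ahead of the robot, y to its left, z up, the work surface at z = 0. Lengths are in mm, angles in rad, forces in N, time in s.
With the tool pointing down it reaches from about 400 to 925 mm from the base axis. Payload 12.5 kg.
Tool frame: the origin (TCP) lies on the mounting face of the last link; the fingertips stand 190 mm ahead of it and the grasp point (between the pads) lies 171 mm ahead of it (env.grasp_offset is the distance from the TCP to the grasp point, in mm); z points along the fingers, y is the direction in which the jaws open and shut (so a half turn about z gives the same grasp; the last joint's range is limited). The gripper opens to 95 mm and grips with 3 to 60 N. Pads are 20 mm wide; open, the fingers measure 119 mm over their backs; the gripper's body (75 mm by 180 mm) begins 59 mm behind the grasp point.
Start: joints at [-1.289, 0.491, 1.559, -0, 1.092, -0.106], TCP at [236.364, -578.582, 404.761] pointing down, gripper open.
Joint ranges: [-3.1, 3.1], [-0.84, 2.19], [0.05, 2.79], [-1.13, 4.28], [0.06, 2.93], [-2.69, 2.69]. Speed limits (rad/s): [2.22, 2.22, 2.79, 3.14, 3.14, 3.14].

INTERFACE

Orientations are given as [roll, pitch, yaw] about the fixed x, y, z axes, in that order (R = Rz(yaw) Ry(pitch) Rx(roll)).
In Python, from cell import env, viewer gives the robot as it stands.
- The arm moves only by the tool play_rows, never from a script. Its argument "increments" is a list of rows, each an object of numbers: "dx", "dy", "dz": the shift along the tool's x, y, z in mm; "rx", "ry", "rz": the turn, a rotation vector about the tool's x, y, z in units of 6 degrees (1.0 is 6 degrees). A call has 1 to 8 rows; each row is the pose to reach, as a shift and turn from the pose measured when the call began, along the tool's axes at that moment; what a row does not reach only later rows make up. A row lasts 1/12 s, in which the tool goes at most 41.7 mm and 7.16 degrees, less where a joint would pass 70% of its speed; a pose out of reach is approached as far as the arm can. A call with a gripper value outside its range is refused whole. "fingers" is the opening, from 0 (shut) to 1 (fully open), set as the call begins (left out, the last holds). The fingers move at their own pace and stop on an object; the grip force is fixed at half the most. Time passes only in rows, so rows that repeat a pose let the fingers close. It gives the time, the measured TCP pose, the force and the opening at its end, in the units of the state.
- env.state(): the state, without advancing time (a new reading comes with each control period).
- viewer.read_camera(name): name is "scene" or "top" or "wrist"; returns a dict with "image" (400x640x3 uint8, red, green, blue), "fx", "fy", "cx", "cy" (pixels), "k1" (the pictures are not rectified: a ray, as slopes to the right and down, at radius r is drawn at 1 + k1 r^2 times it, then the intrinsics apply), "rvec" (rotation vector, rad) and "tvec" (3), from world to camera coordinates, as OpenCV has them. Camera axes: x right, y down, z forward; pixel columns grow to the right and rows downward; lengths in mm; the calibration is good to about 2 mm. A picture is of the moment at which its call begins. There is no depth.
- env.job_done(): hands the job in, once; it reports no verdict.
The state is a dict: "t": time; "joints": joint angles; "qvel": joint speeds; "tau": joint torques, N m; "eef_pos": TCP position; "tcp_rot": TCP orientation; "ft_force": force on the tool from outside, world axes, zero at the start; "moment": the same for the moment, N m; "opening": opening from 0.0 (shut) to 1.0 (fully open).
Only numpy, scipy, OpenCV 4.12 (cv2) and the standard library are available. Lean on these libraries where they do the work, as an engineer would, in place of code of your own. Each camera call takes 0.05 s, during which the arm holds its last target.

TASK

Three rebuilt extinguisher valves stand on the fixture block with their brass stems left raised. With a fingertip, press each stem lightly straight down until it is home on its stop, where you feel the sprung head begin to give: first the red-ringed valve, then the blue, then the white. Do not pull any stem up, and leave the collar, the gauge ring and the yellow puller where they lie.

Things in the scene. Friction and masses are not known exactly. Their poses are not given: they have to be found in the camera images.
- block: fixed dark steel fixture block, 90 (x) x 250 (y) x 30 mm high, on the bench; origin at the centre of its underside, z up. The three valves stand on its top in a row along its y, about 75 mm apart; which one stands where differs
- valve_red: fixed brass valve body on the block, 50 mm tall, barrel 32 mm in diameter, standing on a red ring 62 mm in diameter and 10 mm thick; a short port with a black cap sticks out sideways along its +x, 34 mm from the axis; origin at the centre of the ring's underside, z up the valve's axis
- stem_red_top (a point): centre of the flat top of the round brass stem head (22 mm in diameter, 12 mm thick, on a 10 mm shank) above the red-ringed valve; moves with the stem. The head is sprung on its shank: it gives nothing up to about 3 N, so the stem slides down first; once the stem is on its stop the head yields up to 12 mm more at 0.8 N per mm, and springs back when released
- stem_red (a joint): how far that stem has been pressed straight down, m: the raised stems start at 0 to 0.003, 0.014 is fully home, at a solid stop (head top then 25 mm above the top of the valve barrel). An O-ring drags on it with about 2.5 N and it stays where it is left; it can also be pulled up, to -0.006
- valve_blue: fixed brass valve body on the block, 60 mm tall, barrel 32 mm in diameter, standing on a blue ring 62 mm in diameter and 10 mm thick; a short port with a black cap sticks out sideways along its +x, 34 mm from the axis; origin at the centre of the ring's underside, z up the valve's axis
- stem_blue_top (a point): centre of the flat top of the round brass stem head (22 mm in diameter, 12 mm thick, on a 10 mm shank) above the blue-ringed valve; moves with the stem. The head is sprung on its shank: it gives nothing up to about 3 N, so the stem slides down first; once the stem is on its stop the head yields up to 12 mm more at 0.8 N per mm, and springs back when released
- stem_blue (a joint): how far that stem has been pressed straight down, m: the raised stems start at 0 to 0.003, 0.014 is fully home, at a solid stop (head top then 25 mm above the top of the valve barrel). An O-ring drags on it with about 2.5 N and it stays where it is left; it can also be pulled up, to -0.006
- valve_white: fixed brass valve body on the block, 70 mm tall, barrel 32 mm in diameter, standing on a white ring 62 mm in diameter and 10 mm thick; a short port with a black cap sticks out sideways along its +x, 34 mm from the axis; origin at the centre of the ring's underside, z up the valve's axis
- stem_white_top (a point): centre of the flat top of the round brass stem head (22 mm in diameter, 12 mm thick, on a 10 mm shank) above the white-ringed valve; moves with the stem. The head is sprung on its shank: it gives nothing up to about 3 N, so the stem slides down first; once the stem is on its stop the head yields up to 12 mm more at 0.8 N per mm, and springs back when released
- stem_white (a joint): how far that stem has been pressed straight down, m: the raised stems start at 0 to 0.003, 0.014 is fully home, at a solid stop (head top then 25 mm above the top of the valve barrel). An O-ring drags on it with about 2.5 N and it stays where it is left; it can also be pulled up, to -0.006
- collar: loose squat aluminium collar (ring) 72 mm in diameter, 30 mm high, on the bench; origin at the centre of its underside. To be left alone
- gauge_ring: loose chrome gauge ring, 64 mm in diameter, 10 mm high, on the bench; origin at the centre of its underside. To be left alone
- puller: loose yellow plastic tamper seal puller, a flat bar with a forked end, 118 mm along its x, 24 mm wide, 12 mm high, on the bench; origin on its underside 65 mm from the plain end. To be left alone

How it is judged:
By the outcome, as a careful person would: the job done as asked, in the order asked, and still so for the second after the job is handed in, with the robot touching nothing.
It also fails if it takes over 43 s, if anything falls off the work surface, if the arm or the gripper's body presses on something with over 40 N, if the wrist force passes 120 N, or if a joint passes its speed limit or range.

## Working session

There is one attempt and no reset: what is moved stays moved. The work goes in short steps, Python scripts to look and compute and a tool call to move; the robot and the scene stay as the last step left them, time stands still between calls to the robot, and variables do not carry over. Pictures are saved under pics/ and viewed, and the job is handed in when it is done.

Besides the shell and the picture viewer there is one more tool, called after "Emit:" in YAML: its name, and indented under it one key for each argument. play_rows: Moves the arm, as the interface text tells. Its arguments: {"type":"object","properties":{"increments":{"type":"array","items":{"type":"object","properties":{"dx":{"type":"number"},"dy":{"type":"number"},"dz":{"type":"number"},"rx":{"type":"number"},"ry":{"type":"number"},"rz":{"type":"number"}}}},"fingers":{"type":"number"}},"required":["increments"]}

```bash
ls; mkdir -p pics
python3 - <<'E'
from cell import env, viewer
import cv2
print(env.state())
for n in ["scene","top","wrist"]:
    c=viewer.read_camera(n); cv2.imwrite(f"pics/{n}0.png",c["image"][:,:,::-1]); print(n,{k:c[k] for k in c if k!="image"})
E
```

```text
pics
{'t': 0.0, 'joints': array([-1.28861498e+00,  4.91544272e-01,  1.55944861e+00,  9.91984381e-06,
        1.09166961e+00, -1.05591395e-01]), 'qvel': array([-8.64537011e-05, -2.77092654e-04, -5.90416078e-05, -7.69603127e-04,
       -5.35241056e-04,  1.74610336e-04]), 'tau': array([-1.96859124e-03, -6.12659740e+01, -2.58184272e+01,  6.91789761e-02,
        4.82332672e-02, -9.20721982e-05]), 'eef_pos': array([ 236.3470055 , -578.55284694,  404.17141712]), 'tcp_rot': array([-3.14052969e+00, -1.21505531e-04,  3.87768095e-01]), 'ft_force': array([0.51443513, 0.01713707, 0.09154363]), 'moment': array([-0.00232259,  0.04957821,  0.07007502]), 'opening': 0.9986436757040451}
scene {'fx': 479.99798155920615, 'fy': 479.99798155920615, 'cx': 320.37880942392104, 'cy': 202.41304691848038, 'k1': -0.035481699466331375, 'rvec': array([ 0.79692794,  2.45892043, -1.22587881]), 'tvec': array([ 494.38012174, -135.42069252, 1248.26341493])}
top {'fx': 385.81421683141156, 'fy': 385.81421683141156, 'cx': 313.53336819287324, 'cy': 197.1149645877882, 'k1': -0.07567206253715625, 'rvec': array([ 2.13307716, -2.08693237,  0.12379495]), 'tvec': array([ 20.31369186, 616.32989385, 641.23069297])}
wrist {'fx': 344.452277061932, 'fy': 344.452277061932, 'cx': 310.8860319514854, 'cy': 202.50061225968756, 'k1': -0.03804999130326773, 'rvec': array([-2.43754183,  1.63750598,  0.19877312]), 'tvec': array([-625.56288425,  -26.35710767,  389.1731567 ])}
```

View pics/scene0.png

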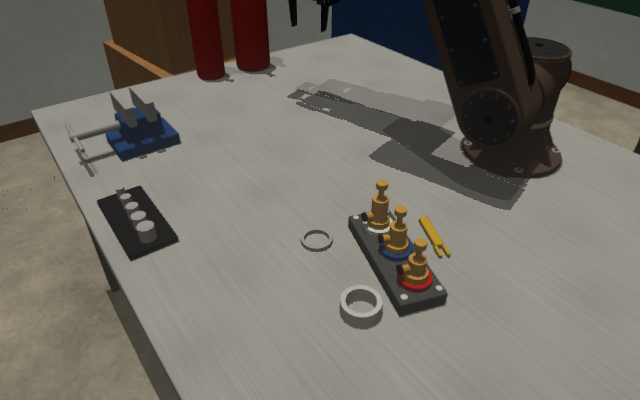

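View pics/top0.png

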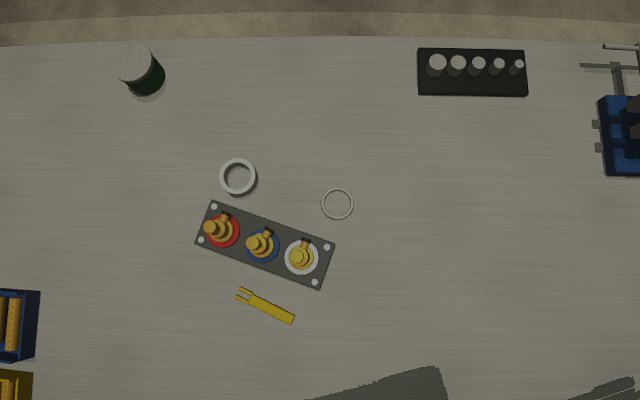

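View pics/wrist0.png

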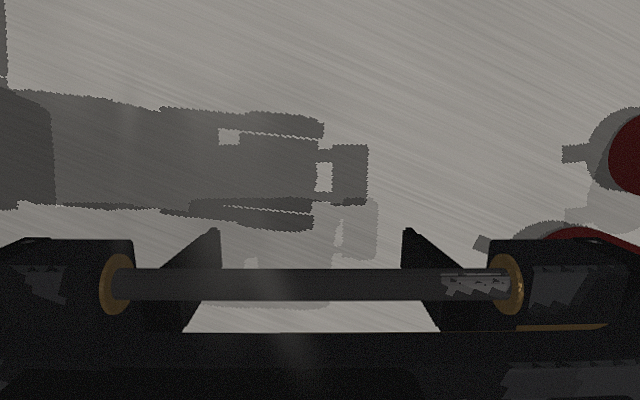

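Run:
```python
import cv2
a=cv2.imread("pics/scene0.png")[170:320,330:460]; cv2.imwrite("pics/sc_crop.png",cv2.resize(a,None,fx=4,fy=4,interpolation=cv2.INTER_CUBIC))
a=cv2.imread("pics/top0.png")[190:300,185:345]; cv2.imwrite("pics/top_crop.png",cv2.resize(a,None,fx=5,fy=5,interpolation=cv2.INTER_CUBIC))
```

```text
(no output)
```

View pics/sc_crop.png

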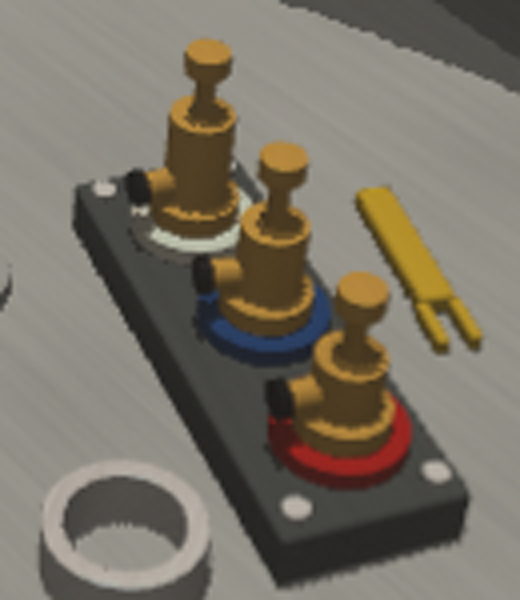

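View pics/top_crop.png

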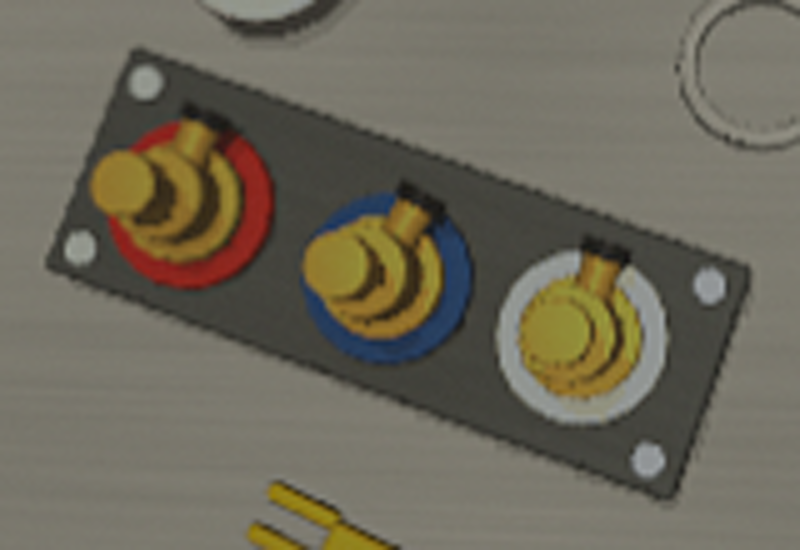

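```bash
cat > h.py <<'E'
import numpy as np, cv2
def setup(c):
    K=np.array([[c["fx"],0,c["cx"]],[0,c["fy"],c["cy"]],[0,0,1]]);D=np.array([c["k1"],0,0,0,0.])
    R=cv2.Rodrigues(np.array(c["rvec"]))[0];return K,D,R,np.array(c["tvec"]).reshape(3)
def norm(c,uv):
    K,D,R,t=setup(c)
    return cv2.undistortPoints(np.array([[uv]],float),K,D)[0,0]
def plane(c,uv,z):
    K,D,R,t=setup(c);n=norm(c,uv);C=-R.T@t;d=R.T@np.array([*n,1]);return C+d*(z-C[2])/d[2]
def tri(c1,u1,c2,u2):
    P=[np.c_[setup(c)[2],setup(c)[3]] for c in(c1,c2)]
    X=cv2.triangulatePoints(P[0],P[1],norm(c1,u1).reshape(2,1),norm(c2,u2).reshape(2,1))[:,0];return X[:3]/X[3]
def proj(c,X):
    K,D,R,t=setup(c);return cv2.projectPoints(np.array(X,float).reshape(-1,3),np.array(c["rvec"]),t,K,D)[0][:,0]
E
python3 - <<'E'
from cell import viewer
from h import *
np.set_printoptions(precision=1,suppress=True)
s=viewer.read_camera("scene");t=viewer.read_camera("top")
S=dict(red=(361,288),blue=(284,158),white=(208,53));T=dict(red=(122,185),blue=(336,265),white=(556,333))
RC=dict(red=(190,204),blue=(387,277),white=(582,335))
zt=dict(red=117.5,blue=127.5,white=137.5)
for k in S:
    us=(np.array(S[k])+.5)/4-.5+[330,170];ut=(np.array(T[k])+.5)/5-.5+[185,190];ur=(np.array(RC[k])+.5)/5-.5+[185,190]
    X=tri(s,us,t,ut);print(k,X,"res",proj(s,X)-us,proj(t,X)-ut,"top@z",plane(t,ut,zt[k]),"scene@z",plane(s,us,zt[k]),"ring",plane(t,ur,40))
for U in [(135,48),(750,268),(672,500),(48,267)]:
    print(plane(t,(np.array(U)+.5)/5-.5+[185,190],30))
E
```

```text
red [553.8 200.4 115.2] res [[ 0.7 -0. ]] [[ 0.5 -0.5]] top@z [552.7 200.5 117.5] scene@z [556.9 201.4 117.5] ring [553.  199.9  40. ]
blue [528.7 126.1 124.8] res [[ 0.3 -0. ]] [[ 0.3 -0.3]] top@z [528.1 125.9 127.5] scene@z [531.9 128.2 127.5] ring [528.3 125.5  40. ]
white [509.2  54.1 132.5] res [[0.5 0. ]] [[ 0.4 -0.4]] top@z [508.5  54.2 137.5] scene@z [515.1  58.7 137.5] ring [509.5  54.1  40. ]
[612.2 227.8  30. ]
[535.3  -5.6  30. ]
[451.7  20.8  30. ]
[528.9 255.5  30. ]
```

```bash
cat > d.py <<'E'
import sys;from cell import env
import numpy as np
from scipy.spatial.transform import Rotation as Ro
s=env.state();np.set_printoptions(precision=2,suppress=True)
R=Ro.from_euler("xyz",s["tcp_rot"]);tip=s["eef_pos"]+R.apply([0,0,190])
print("t",s["t"],"tip",tip,"rot",s["tcp_rot"],"F",s["ft_force"],"M",s["moment"],"open",s["opening"],"J",s["joints"])
if len(sys.argv)>3: print("delta",R.inv().apply(np.array(list(map(float,sys.argv[1:4])))-tip), "level-rot units",(R.inv()*Ro.from_euler("xyz",[np.pi,0,s["tcp_rot"][2]])).as_rotvec()/np.deg2rad(6))
E
python3 d.py 553.3 200.2 180
```

```text
t 0.25 tip [ 236.36 -578.51  214.48] rot [-3.14 -0.    0.39] F [ 0.69 -0.93  0.56] M [-0.03  0.03 -0.02] open 1.0002416586086875 J [-1.29  0.49  1.56  0.    1.09 -0.11]
delta [ 587.88 -601.01   34.76] level-rot units [-0. -0.  0.]
```

Emit:
play_rows:
  fingers: 0
  increments:
    - {"dx":28,"dy":-28.6}
    - {"dx":56,"dy":-57}
    - {"dx":84,"dy":-86}
    - {"dx":112,"dy":-114.5}
    - {"dx":140,"dy":-143}
    - {"dx":168,"dy":-172}
    - {"dx":196,"dy":-200}
    - {"dx":224,"dy":-229}

```text
invalid input
```

```bash
python3 d.py 553.3 200.2 180
```

```text
t 0.25 tip [ 236.36 -578.51  214.48] rot [-3.14 -0.    0.39] F [ 0.69 -0.93  0.56] M [-0.03  0.03 -0.02] open 1.0002416586086875 J [-1.29  0.49  1.56  0.    1.09 -0.11]
delta [ 587.88 -601.01   34.76] level-rot units [-0. -0.  0.]
```

Emit:
play_rows:
  fingers: 0.0
  increments:
    - {"dx":28,"dy":-28.6,"dz":0,"rx":0,"ry":0,"rz":0}
    - {"dx":56,"dy":-57,"dz":0,"rx":0,"ry":0,"rz":0}
    - {"dx":84,"dy":-86,"dz":0,"rx":0,"ry":0,"rz":0}
    - {"dx":112,"dy":-114.5,"dz":0,"rx":0,"ry":0,"rz":0}
    - {"dx":140,"dy":-143,"dz":0,"rx":0,"ry":0,"rz":0}
    - {"dx":168,"dy":-172,"dz":0,"rx":0,"ry":0,"rz":0}
    - {"dx":196,"dy":-200,"dz":0,"rx":0,"ry":0,"rz":0}
    - {"dx":224,"dy":-229,"dz":0,"rx":0,"ry":0,"rz":0}

```text
t: 0.92
eef_pos: [357.4, -280.1, 404.7]
tcp_rot: [-3.142, -0.0, 0.387]
ft_force: [0.9, -0.6, 0.3]
opening: 0.497
```

```bash
python3 d.py 553.3 200.2 180
```

```text
t 0.9167 tip [ 357.39 -280.09  214.73] rot [-3.14 -0.    0.39] F [ 0.94 -0.57  0.26] M [-0.05 -0.   -0.05] open 0.4973516566430947 J [-0.81  0.25  1.96  0.    0.93  0.37]
delta [ 362.82 -370.69   34.84] level-rot units [-0. -0.  0.]
```

Emit:
play_rows:
  increments:
    - {"dx":28,"dy":-28.6,"dz":0,"rx":0,"ry":0,"rz":0}
    - {"dx":56,"dy":-57,"dz":0,"rx":0,"ry":0,"rz":0}
    - {"dx":84,"dy":-86,"dz":0,"rx":0,"ry":0,"rz":0}
    - {"dx":112,"dy":-114.5,"dz":0,"rx":0,"ry":0,"rz":0}
    - {"dx":140,"dy":-143,"dz":0,"rx":0,"ry":0,"rz":0}
    - {"dx":168,"dy":-172,"dz":0,"rx":0,"ry":0,"rz":0}
    - {"dx":196,"dy":-200,"dz":0,"rx":0,"ry":0,"rz":0}
    - {"dx":224,"dy":-229,"dz":0,"rx":0,"ry":0,"rz":0}

```text
t: 1.58
eef_pos: [478.6, 18.6, 405.0]
tcp_rot: [3.141, -0.001, 0.387]
ft_force: [0.3, -0.7, -0.1]
opening: 0.009
```

```bash
python3 d.py 553.3 200.2 180
```

```text
t 1.5833 tip [478.7   18.6  214.97] rot [ 3.14 -0.    0.39] F [ 0.31 -0.72 -0.1 ] M [-0.07 -0.05 -0.03] open 0.009262244836070752 J [-0.1   0.28  1.9   0.    0.95  1.08]
delta [ 137.66 -139.96   35.03] level-rot units [ 0.   -0.01 -0.  ]
```

Emit:
play_rows:
  increments:
    - {"dx":28,"dy":-28.5,"dz":0,"rx":0,"ry":0,"rz":0}
    - {"dx":56,"dy":-57,"dz":0,"rx":0,"ry":0,"rz":0}
    - {"dx":84,"dy":-86,"dz":0,"rx":0,"ry":0,"rz":0}
    - {"dx":110,"dy":-112,"dz":10,"rx":0,"ry":0,"rz":0}
    - {"dx":127,"dy":-129,"dz":20,"rx":0,"ry":0,"rz":0}
    - {"dx":137.7,"dy":-140,"dz":35,"rx":0,"ry":0,"rz":0}
    - {"dx":137.7,"dy":-140,"dz":35,"rx":0,"ry":0,"rz":0}
    - {"dx":137.7,"dy":-140,"dz":35,"rx":0,"ry":0,"rz":0}

```text
t: 2.25
eef_pos: [553.1, 200.6, 369.2]
tcp_rot: [-3.141, 0.001, 0.389]
ft_force: [0.6, 0.3, 0.6]
opening: 0.007
```

```bash
python3 d.py 553.3 200.2 125
python3 - <<'E'
from cell import viewer
import cv2
a=[viewer.read_camera(n)["image"][:,:,::-1] for n in("scene","top","wrist")]
cv2.imwrite("pics/a1.png",cv2.hconcat([cv2.resize(a[0][120:320,300:500],(400,400)),cv2.resize(a[1][150:310,150:350],(400,400))])); cv2.imwrite("pics/w1.png",a[2])
E
```

```text
t 2.25 tip [552.81 200.54 179.24] rot [-3.14  0.    0.39] F [0.59 0.29 0.55] M [ 0.03 -0.02  0.03] open 0.007419455591684064 J [ 0.24  0.48  1.69 -0.    0.97  1.42]
delta [ 0.4   0.51 54.24] level-rot units [-0.    0.01 -0.  ]
```

View pics/a1.png

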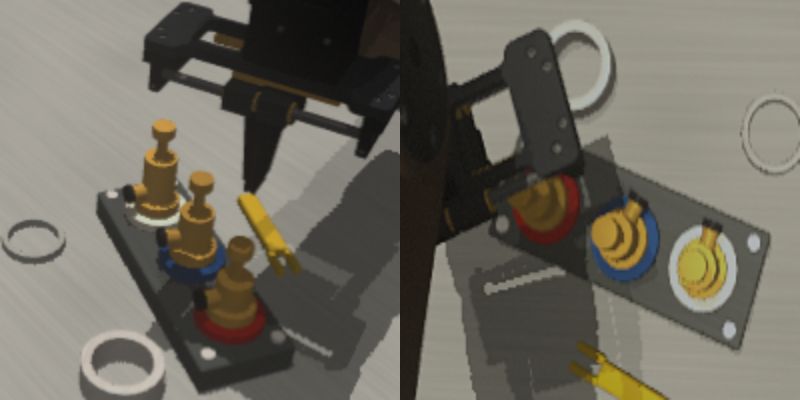

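View pics/w1.png

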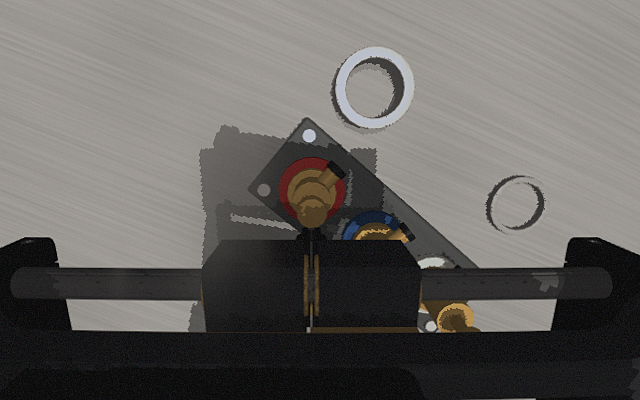

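Emit:
play_rows:
  increments:
    - {"dx":0.4,"dy":0.5,"dz":15,"rx":0,"ry":0,"rz":0}
    - {"dx":0.4,"dy":0.5,"dz":30,"rx":0,"ry":0,"rz":0}
    - {"dx":0.4,"dy":0.5,"dz":42,"rx":0,"ry":0,"rz":0}
    - {"dx":0.4,"dy":0.5,"dz":50,"rx":0,"ry":0,"rz":0}
    - {"dx":0.4,"dy":0.5,"dz":54,"rx":0,"ry":0,"rz":0}
    - {"dx":0.4,"dy":0.5,"dz":54,"rx":0,"ry":0,"rz":0}
    - {"dx":0.4,"dy":0.5,"dz":54,"rx":0,"ry":0,"rz":0}

```text
t: 2.98
eef_pos: [553.9, 198.8, 317.5]
tcp_rot: [3.141, -0.002, 0.386]
ft_force: [-0.8, -0.2, 0.1]
opening: 0.005
```

```bash
python3 d.py 553.3 200.2 105
python3 - <<'E'
from cell import viewer
import cv2
from h import *
s,t,w=[viewer.read_camera(n) for n in("scene","top","wrist")]
print([proj(c,[[553.3,200.2,125],[553.3,200.2,117]]) for c in (s,t,w)])
cv2.imwrite("pics/a2.png",cv2.hconcat([cv2.resize(s["image"][180:300,370:470,::-1],(400,480)),cv2.resize(t["image"][190:260,180:240,::-1],(400,480))]))
E
```

```text
t 2.9833 tip [554.26 198.83 127.5 ] rot [ 3.14 -0.    0.39] F [-0.76 -0.19  0.11] M [ 0.03  0.03 -0.02] open 0.00545273718220186 J [ 0.23  0.54  1.74 -0.    0.86  1.42]
delta [-0.42 -1.64 22.5 ] level-rot units [ 0.   -0.02 -0.  ]
[array([[421.51973847, 236.92445198],
       [420.88023423, 240.60392339]]), array([[207.73014596, 225.83146837],
       [209.27800687, 226.29454269]]), array([[306.26133403, 248.4038989 ],
       [306.44323193, 243.14555369]])]
```

View pics/a2.png

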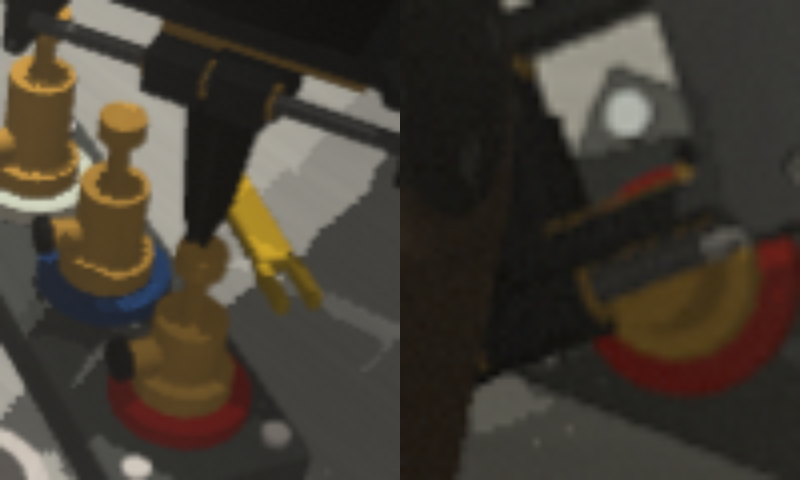

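```bash
python3 d.py 553.3 200.2 105
```

```text
t 3.1333 tip [554.25 199.14 127.59] rot [ 3.14 -0.    0.39] F [-0.46 -0.26  0.2 ] M [-0.05  0.02 -0.04] open 0.004921842141095068 J [ 0.23  0.54  1.74 -0.    0.86  1.42]
delta [-0.53 -1.35 22.59] level-rot units [ 0.01 -0.02 -0.  ]
```

Emit:
play_rows:
  increments:
    - {"dx":-0.5,"dy":-1.3,"dz":2,"rx":0,"ry":0,"rz":0}
    - {"dx":-0.5,"dy":-1.3,"dz":4,"rx":0,"ry":0,"rz":0}
    - {"dx":-0.5,"dy":-1.3,"dz":6,"rx":0,"ry":0,"rz":0}
    - {"dx":-0.5,"dy":-1.3,"dz":8,"rx":0,"ry":0,"rz":0}
    - {"dx":-0.5,"dy":-1.3,"dz":10,"rx":0,"ry":0,"rz":0}
    - {"dx":-0.5,"dy":-1.3,"dz":10,"rx":0,"ry":0,"rz":0}

```text
t: 3.63
eef_pos: [552.9, 200.1, 307.2]
tcp_rot: [3.141, -0.002, 0.387]
ft_force: [0.7, -1.3, 0.1]
opening: 0.006
```

```bash
python3 d.py 553.3 200.2 105
```

```text
t 3.6333 tip [553.26 200.13 117.18] rot [ 3.14 -0.    0.39] F [ 0.7  -1.29  0.14] M [ 0.01  0.01 -0.02] open 0.005768063153968156 J [ 0.23  0.55  1.75 -0.    0.83  1.42]
delta [ 0.03 -0.06 12.18] level-rot units [ 0.   -0.02 -0.  ]
```

Emit:
play_rows:
  increments:
    - {"dx":0,"dy":0,"dz":1.5,"rx":0,"ry":0,"rz":0}
    - {"dx":0,"dy":0,"dz":3,"rx":0,"ry":0,"rz":0}
    - {"dx":0,"dy":0,"dz":4.5,"rx":0,"ry":0,"rz":0}
    - {"dx":0,"dy":0,"dz":6,"rx":0,"ry":0,"rz":0}
    - {"dx":0,"dy":0,"dz":6,"rx":0,"ry":0,"rz":0}

```text
t: 4.05
eef_pos: [552.9, 200.1, 300.9]
tcp_rot: [3.141, -0.002, 0.387]
ft_force: [0.4, 0.0, 0.3]
opening: 0.005
```

```bash
python3 d.py 553.3 200.2 105
```

```text
t 4.05 tip [553.26 200.13 110.9 ] rot [ 3.14 -0.    0.39] F [0.39 0.01 0.28] M [-0.06 -0.01 -0.03] open 0.004818931357138533 J [ 0.23  0.56  1.76 -0.    0.82  1.42]
delta [ 0.05 -0.05  5.9 ] level-rot units [ 0.   -0.02 -0.  ]
```

```bash
python3 - <<'E'
from cell import viewer
import cv2
s,t,w=[viewer.read_camera(n) for n in("scene","top","wrist")]
cv2.imwrite("pics/a3.png",cv2.hconcat([cv2.resize(s["image"][180:300,370:470,::-1],(400,480)),cv2.resize(w["image"][130:280,240:365,::-1],(400,480))]))
E
python3 d.py
```

```text
t 4.2 tip [553.2  200.1  111.06] rot [ 3.14 -0.    0.39] F [-0.67  0.02  0.24] M [ 0.01  0.03 -0.01] open 0.004626433261082072 J [ 0.23  0.56  1.76 -0.    0.82  1.42]
```

View pics/a3.png

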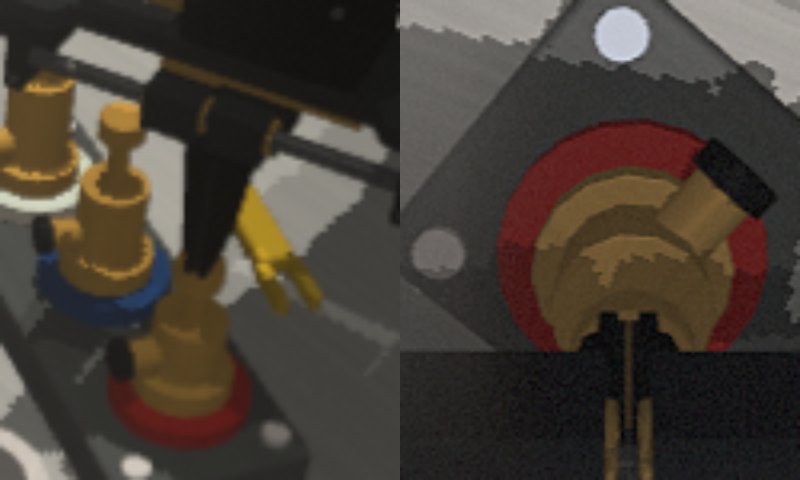

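Emit:
play_rows:
  increments:
    - {"dx":0,"dy":0,"dz":1.5,"rx":0,"ry":0,"rz":0}
    - {"dx":0,"dy":0,"dz":3,"rx":0,"ry":0,"rz":0}
    - {"dx":0,"dy":0,"dz":4.5,"rx":0,"ry":0,"rz":0}

```text
t: 4.45
eef_pos: [552.9, 200.1, 296.5]
tcp_rot: [3.141, -0.002, 0.387]
ft_force: [-0.8, -1.4, 2.9]
opening: 0.003
```

```bash
python3 d.py 553.3 200.2 105
```

```text
t 4.45 tip [553.26 200.12 106.49] rot [ 3.14 -0.    0.39] F [-0.8  -1.38  2.89] M [0.03 0.02 0.  ] open 0.003203524202882006 J [ 0.23  0.57  1.76 -0.    0.81  1.42]
delta [ 0.07 -0.06  1.49] level-rot units [ 0.   -0.02 -0.  ]
```

Emit:
play_rows:
  increments:
    - {"dx":0,"dy":0,"dz":1,"rx":0,"ry":0,"rz":0}
    - {"dx":0,"dy":0,"dz":2,"rx":0,"ry":0,"rz":0}
    - {"dx":0,"dy":0,"dz":2,"rx":0,"ry":0,"rz":0}

```text
t: 4.7
eef_pos: [552.9, 200.1, 294.5]
tcp_rot: [3.141, -0.002, 0.387]
ft_force: [-1.3, -0.2, 3.9]
opening: 0.005
```

```bash
python3 d.py 553.3 200.2 105
```

```text
t 4.7 tip [553.3  200.14 104.47] rot [ 3.14 -0.    0.39] F [-1.35 -0.18  3.85] M [0.01 0.15 0.03] open 0.004639011287645945 J [ 0.23  0.57  1.76 -0.    0.81  1.42]
delta [ 0.02 -0.06 -0.53] level-rot units [ 0.   -0.02 -0.  ]
```

Emit:
play_rows:
  increments:
    - {"dx":0,"dy":0,"dz":0.8,"rx":0,"ry":0,"rz":0}
    - {"dx":0,"dy":0,"dz":1.5,"rx":0,"ry":0,"rz":0}
    - {"dx":0,"dy":0,"dz":1.5,"rx":0,"ry":0,"rz":0}
    - {"dx":0,"dy":0,"dz":1.5,"rx":0,"ry":0,"rz":0}

```text
t: 5.03
eef_pos: [552.9, 200.1, 293.0]
tcp_rot: [3.141, -0.002, 0.387]
ft_force: [-0.4, -0.7, 4.7]
opening: 0.004
```

```bash
python3 d.py 553.3 200.2 105
```

```text
t 5.0333 tip [553.28 200.13 103.04] rot [ 3.14 -0.    0.39] F [-0.4  -0.74  4.7 ] M [-0.01  0.22  0.05] open 0.004080164614200004 J [ 0.23  0.57  1.76 -0.    0.8   1.42]
delta [ 0.05 -0.06 -1.96] level-rot units [ 0.   -0.02 -0.  ]
```

Emit:
play_rows:
  increments:
    - {"dx":0,"dy":0,"dz":-4,"rx":0,"ry":0,"rz":0}
    - {"dx":0,"dy":0,"dz":-15,"rx":0,"ry":0,"rz":0}
    - {"dx":0,"dy":0,"dz":-35,"rx":0,"ry":0,"rz":0}
    - {"dx":0,"dy":0,"dz":-50,"rx":0,"ry":0,"rz":0}
    - {"dx":0,"dy":0,"dz":-50,"rx":0,"ry":0,"rz":0}

```text
t: 5.45
eef_pos: [553.1, 200.1, 346.3]
tcp_rot: [3.14, -0.007, 0.387]
ft_force: [-0.1, 0.3, 0.4]
opening: 0.004
```

```bash
python3 d.py 528.4 125.8 150
python3 - <<'E'
from cell import viewer
import cv2
s,t,w=[viewer.read_camera(n) for n in("scene","top","wrist")]
cv2.imwrite("pics/a4.png",cv2.hconcat([cv2.resize(s["image"][180:300,370:470,::-1],(400,480)),cv2.resize(t["image"][190:260,180:240,::-1],(400,480))]))
E
```

```text
t 5.45 tip [554.33 200.4  156.35] rot [ 3.14 -0.01  0.39] F [-0.11  0.34  0.41] M [ 0.01  0.02 -0.02] open 0.003743351177071287 J [ 0.23  0.5   1.72 -0.    0.91  1.42]
delta [-52.18  59.31   6.07] level-rot units [ 0.01 -0.06 -0.  ]
```

View pics/a4.png

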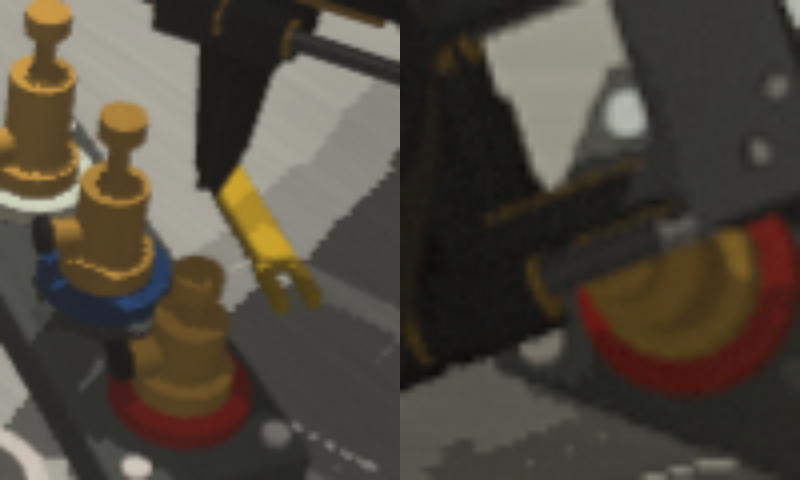

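Red's head has dropped: its top now sits at about (200,270) in the scene crop, close above the barrel. Next is blue.

Emit:
play_rows:
  increments:
    - {"dx":-20,"dy":22,"dz":0,"rx":0,"ry":0,"rz":0}
    - {"dx":-40,"dy":45,"dz":3,"rx":0,"ry":0,"rz":0}
    - {"dx":-52.2,"dy":59.3,"dz":6,"rx":0,"ry":0,"rz":0}
    - {"dx":-52.2,"dy":59.3,"dz":6,"rx":0,"ry":0,"rz":0}
    - {"dx":-52.2,"dy":59.3,"dz":6,"rx":0,"ry":0,"rz":0}
    - {"dx":-52.2,"dy":59.3,"dz":6,"rx":0,"ry":0,"rz":0}

```text
t: 6.1
eef_pos: [526.9, 125.7, 336.3]
tcp_rot: [3.141, -0.001, 0.386]
ft_force: [-0.5, -0.2, 0.2]
opening: 0.005
```

```bash
python3 d.py 528.4 125.8 131
```

```text
t 6.1 tip [527.11 125.75 146.34] rot [ 3.14 -0.    0.39] F [-0.49 -0.21  0.15] M [0.   0.05 0.01] open 0.005380323824830814 J [0.11 0.46 1.84 0.   0.84 1.3 ]
delta [ 1.19  0.44 15.35] level-rot units [ 0.   -0.01 -0.  ]
```

Emit:
play_rows:
  increments:
    - {"dx":1.2,"dy":0.4,"dz":5,"rx":0,"ry":0,"rz":0}
    - {"dx":1.2,"dy":0.4,"dz":10,"rx":0,"ry":0,"rz":0}
    - {"dx":1.2,"dy":0.4,"dz":14,"rx":0,"ry":0,"rz":0}
    - {"dx":1.2,"dy":0.4,"dz":15,"rx":0,"ry":0,"rz":0}
    - {"dx":1.2,"dy":0.4,"dz":15,"rx":0,"ry":0,"rz":0}

```text
t: 6.52
eef_pos: [528.1, 126.1, 320.7]
tcp_rot: [-3.141, -0.0, 0.387]
ft_force: [0.0, 0.5, 1.2]
opening: 0.004
```

```bash
python3 d.py 528.4 125.8 115;  python3 - <<'E'
from cell import viewer
import cv2
s,t,w=[viewer.read_camera(n) for n in("scene","top","wrist")]
cv2.imwrite("pics/a5.png",cv2.hconcat([cv2.resize(s["image"][150:270,350:450,::-1],(400,480)),cv2.resize(t["image"][210:280,230:290,::-1],(400,480))]))
E
```

```text
t 6.5167 tip [528.19 126.1  130.7 ] rot [-3.14 -0.    0.39] F [0.02 0.49 1.17] M [-0.05  0.04  0.  ] open 0.003706737894821554 J [0.11 0.48 1.85 0.   0.81 1.3 ]
delta [ 0.08  0.36 15.7 ] level-rot units [-0. -0.  0.]
```

View pics/a5.png

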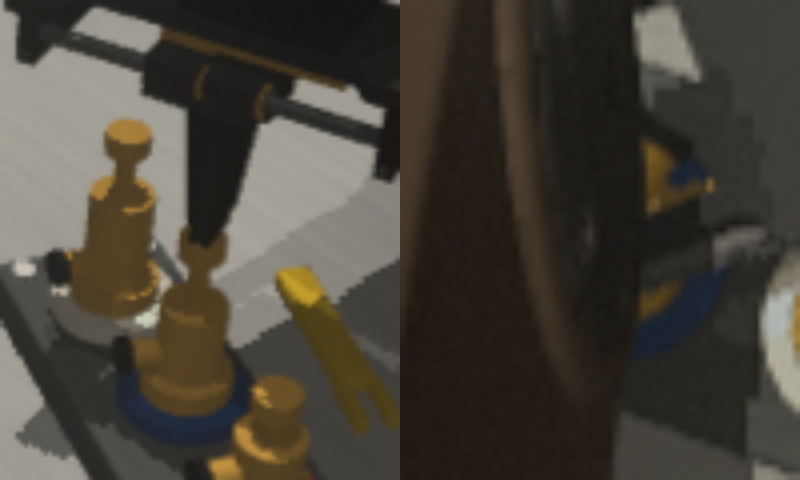

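Tip sits centred over blue's head (about (203,240) in the scene crop). Pressing down.

Emit:
play_rows:
  increments:
    - {"dx":0,"dy":0.3,"dz":2,"rx":0,"ry":0,"rz":0}
    - {"dx":0,"dy":0.3,"dz":4,"rx":0,"ry":0,"rz":0}
    - {"dx":0,"dy":0.3,"dz":6,"rx":0,"ry":0,"rz":0}
    - {"dx":0,"dy":0.3,"dz":8,"rx":0,"ry":0,"rz":0}
    - {"dx":0,"dy":0.3,"dz":10,"rx":0,"ry":0,"rz":0}
    - {"dx":0,"dy":0.3,"dz":12,"rx":0,"ry":0,"rz":0}
    - {"dx":0,"dy":0.3,"dz":13.5,"rx":0,"ry":0,"rz":0}

```text
t: 7.25
eef_pos: [528.4, 125.6, 307.7]
tcp_rot: [3.141, -0.002, 0.386]
ft_force: [1.1, 0.1, 2.2]
opening: 0.007
```

```bash
python3 d.py 528.4 125.8 115
```

```text
t 7.25 tip [528.74 125.66 117.74] rot [ 3.14 -0.    0.39] F [1.1  0.1  2.16] M [ 0.06 -0.15 -0.02] open 0.006919029812758885 J [0.11 0.5  1.86 0.   0.78 1.3 ]
delta [-0.27 -0.26  2.74] level-rot units [ 0.   -0.02 -0.  ]
```

Emit:
play_rows:
  increments:
    - {"dx":0,"dy":0,"dz":1.2,"rx":0,"ry":0,"rz":0}
    - {"dx":0,"dy":0,"dz":2.5,"rx":0,"ry":0,"rz":0}
    - {"dx":0,"dy":0,"dz":3.5,"rx":0,"ry":0,"rz":0}
    - {"dx":0,"dy":0,"dz":3.5,"rx":0,"ry":0,"rz":0}
    - {"dx":0,"dy":0,"dz":3.5,"rx":0,"ry":0,"rz":0}

```text
t: 7.67
eef_pos: [528.4, 125.6, 304.3]
tcp_rot: [3.141, -0.002, 0.386]
ft_force: [0.2, -0.0, 3.2]
opening: 0.002
```

```bash
python3 d.py 528.4 125.8 115
```

```text
t 7.6667 tip [528.78 125.68 114.31] rot [ 3.14 -0.    0.39] F [ 0.18 -0.    3.2 ] M [0.03 0.02 0.01] open 0.002387271097816799 J [0.11 0.5  1.87 0.   0.77 1.3 ]
delta [-0.3  -0.25 -0.69] level-rot units [ 0.   -0.02 -0.  ]
```

Emit:
play_rows:
  increments:
    - {"dx":0,"dy":0,"dz":0.8,"rx":0,"ry":0,"rz":0}
    - {"dx":0,"dy":0,"dz":1.6,"rx":0,"ry":0,"rz":0}
    - {"dx":0,"dy":0,"dz":1.6,"rx":0,"ry":0,"rz":0}
    - {"dx":0,"dy":0,"dz":1.6,"rx":0,"ry":0,"rz":0}

```text
t: 8.0
eef_pos: [528.4, 125.6, 302.8]
tcp_rot: [3.141, -0.002, 0.386]
ft_force: [-0.6, 0.2, 5.6]
opening: 0.007
```

```bash
python3 d.py 528.4 125.8 115
```

```text
t 8.0 tip [528.81 125.68 112.79] rot [ 3.14 -0.    0.39] F [-0.64  0.2   5.62] M [0.01 0.07 0.03] open 0.006575518638340191 J [0.11 0.51 1.87 0.   0.77 1.3 ]
delta [-0.33 -0.27 -2.21] level-rot units [ 0.   -0.02 -0.  ]
```

Emit:
play_rows:
  increments:
    - {"dx":0,"dy":0,"dz":-4,"rx":0,"ry":0,"rz":0}
    - {"dx":0,"dy":0,"dz":-15,"rx":0,"ry":0,"rz":0}
    - {"dx":0,"dy":0,"dz":-35,"rx":0,"ry":0,"rz":0}
    - {"dx":0,"dy":0,"dz":-50,"rx":0,"ry":0,"rz":0}
    - {"dx":0,"dy":0,"dz":-50,"rx":0,"ry":0,"rz":0}
    - {"dx":0,"dy":0,"dz":-50,"rx":0,"ry":0,"rz":0}

```text
t: 8.5
eef_pos: [528.1, 125.6, 353.0]
tcp_rot: [3.141, -0.003, 0.386]
ft_force: [0.6, -0.1, -0.2]
opening: 0.004
```

```bash
python3 d.py 509.1 54.1 160
```

```text
t 8.5 tip [528.62 125.66 163.  ] rot [ 3.14 -0.    0.39] F [ 0.62 -0.08 -0.22] M [-0.01 -0.03 -0.06] open 0.004341641113256269 J [0.11 0.44 1.82 0.   0.88 1.3 ]
delta [-45.06  58.93   2.91] level-rot units [ 0.01 -0.02 -0.  ]
```

Emit:
play_rows:
  increments:
    - {"dx":-18,"dy":23,"dz":0,"rx":0,"ry":0,"rz":0}
    - {"dx":-36,"dy":46,"dz":0,"rx":0,"ry":0,"rz":0}
    - {"dx":-45,"dy":59,"dz":3,"rx":0,"ry":0,"rz":0}
    - {"dx":-45,"dy":59,"dz":3,"rx":0,"ry":0,"rz":0}
    - {"dx":-45,"dy":59,"dz":3,"rx":0,"ry":0,"rz":0}
    - {"dx":-45,"dy":59,"dz":3,"rx":0,"ry":0,"rz":0}

```text
t: 9.0
eef_pos: [508.9, 54.4, 349.4]
tcp_rot: [3.141, -0.002, 0.386]
ft_force: [0.3, 0.5, -0.2]
opening: 0.003
```

```bash
python3 d.py 509.1 54.1 141
```

```text
t 9.0 tip [509.22  54.52 159.43] rot [ 3.14 -0.    0.39] F [ 0.29  0.55 -0.21] M [-0.01  0.02  0.01] open 0.0025211197585603374 J [-0.02  0.4   1.9   0.    0.84  1.16]
delta [-0.3   0.34 18.43] level-rot units [ 0.   -0.02 -0.  ]
```

Emit:
play_rows:
  increments:
    - {"dx":-0.2,"dy":0.3,"dz":6,"rx":0,"ry":0,"rz":0}
    - {"dx":-0.2,"dy":0.3,"dz":12,"rx":0,"ry":0,"rz":0}
    - {"dx":-0.2,"dy":0.3,"dz":17,"rx":0,"ry":0,"rz":0}
    - {"dx":-0.2,"dy":0.3,"dz":18,"rx":0,"ry":0,"rz":0}
    - {"dx":-0.2,"dy":0.3,"dz":18,"rx":0,"ry":0,"rz":0}

```text
t: 9.42
eef_pos: [508.8, 54.3, 330.7]
tcp_rot: [-3.141, -0.001, 0.387]
ft_force: [-0.4, -0.3, -0.6]
opening: 0.006
```

```bash
python3 d.py 509.1 54.1 125;  python3 - <<'E'
from cell import viewer
import cv2
s,t,w=[viewer.read_camera(n) for n in("scene","top","wrist")]
cv2.imwrite("pics/a6.png",cv2.hconcat([cv2.resize(s["image"][150:270,350:450,::-1],(400,480)),cv2.resize(t["image"][220:290,265:325,::-1],(400,480))]))
E
```

```text
t 9.4167 tip [508.93  54.46 140.73] rot [-3.14 -0.    0.39] F [-0.41 -0.34 -0.57] M [ 0.02  0.   -0.  ] open 0.005685331944302336 J [-0.02  0.43  1.92  0.    0.8   1.16]
delta [ 0.01  0.4  15.73] level-rot units [-0.   -0.01  0.  ]
```

View pics/a6.png

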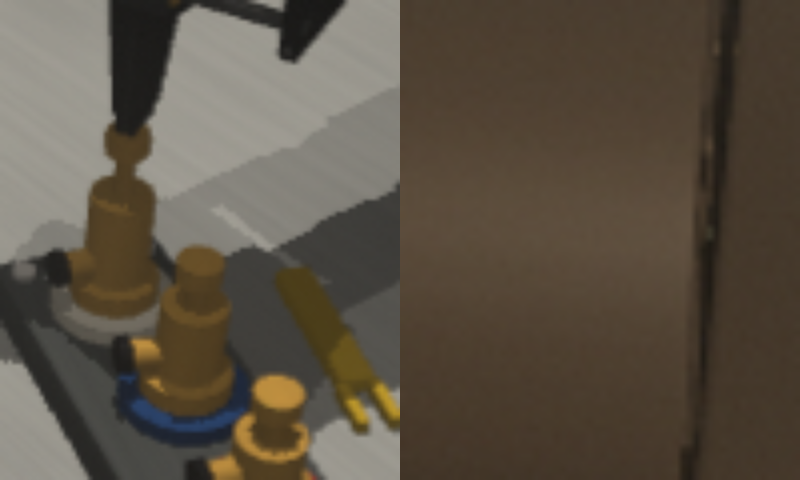

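Red and blue are both down, and the tip is centred over white's head (about (127,132) in the crop).

Emit:
play_rows:
  increments:
    - {"dx":0,"dy":0.3,"dz":2,"rx":0,"ry":0,"rz":0}
    - {"dx":0,"dy":0.3,"dz":4,"rx":0,"ry":0,"rz":0}
    - {"dx":0,"dy":0.3,"dz":6,"rx":0,"ry":0,"rz":0}
    - {"dx":0,"dy":0.3,"dz":8,"rx":0,"ry":0,"rz":0}
    - {"dx":0,"dy":0.3,"dz":10,"rx":0,"ry":0,"rz":0}
    - {"dx":0,"dy":0.3,"dz":12,"rx":0,"ry":0,"rz":0}
    - {"dx":0,"dy":0.3,"dz":13.5,"rx":0,"ry":0,"rz":0}

```text
t: 10.15
eef_pos: [509.1, 53.8, 317.8]
tcp_rot: [3.141, -0.002, 0.386]
ft_force: [0.3, -0.8, 1.5]
opening: 0.006
```

```bash
python3 d.py 509.1 54.1 125
```

```text
t 10.15 tip [509.48  53.93 127.82] rot [ 3.14 -0.    0.39] F [ 0.33 -0.83  1.46] M [-0.03 -0.04  0.02] open 0.005504573946432253 J [-0.02  0.45  1.93  0.    0.76  1.16]
delta [-0.3  -0.3   2.82] level-rot units [ 0.   -0.02 -0.  ]
```

Emit:
play_rows:
  increments:
    - {"dx":0,"dy":0,"dz":1.2,"rx":0,"ry":0,"rz":0}
    - {"dx":0,"dy":0,"dz":2.5,"rx":0,"ry":0,"rz":0}
    - {"dx":0,"dy":0,"dz":3.5,"rx":0,"ry":0,"rz":0}
    - {"dx":0,"dy":0,"dz":3.5,"rx":0,"ry":0,"rz":0}
    - {"dx":0,"dy":0,"dz":3.5,"rx":0,"ry":0,"rz":0}

```text
t: 10.57
eef_pos: [509.1, 53.8, 314.4]
tcp_rot: [3.141, -0.002, 0.386]
ft_force: [-0.4, -0.1, 3.8]
opening: 0.006
```

```bash
python3 d.py 509.1 54.1 125
```

```text
t 10.5667 tip [509.49  53.94 124.39] rot [ 3.14 -0.    0.39] F [-0.42 -0.1   3.77] M [-0.05  0.13  0.03] open 0.005759845414710043 J [-0.02  0.45  1.93  0.    0.76  1.16]
delta [-0.3  -0.29 -0.61] level-rot units [ 0.   -0.02 -0.  ]
```

Emit:
play_rows:
  increments:
    - {"dx":0,"dy":0,"dz":0.8,"rx":0,"ry":0,"rz":0}
    - {"dx":0,"dy":0,"dz":1.6,"rx":0,"ry":0,"rz":0}
    - {"dx":0,"dy":0,"dz":1.6,"rx":0,"ry":0,"rz":0}
    - {"dx":0,"dy":0,"dz":1.6,"rx":0,"ry":0,"rz":0}

```text
t: 10.9
eef_pos: [509.1, 53.8, 312.9]
tcp_rot: [3.141, -0.002, 0.386]
ft_force: [-1.3, 0.4, 4.8]
opening: 0.001
```

```bash
python3 d.py 509.1 54.1 125
```

```text
t 10.9 tip [509.51  53.96 122.85] rot [ 3.14 -0.    0.39] F [-1.31  0.37  4.82] M [-0.08  0.17  0.01] open 0.0009897948498314125 J [-0.02  0.45  1.93  0.    0.75  1.16]
delta [-0.32 -0.29 -2.15] level-rot units [ 0.   -0.02 -0.  ]
```

Emit:
play_rows:
  increments:
    - {"dx":0,"dy":0,"dz":-4,"rx":0,"ry":0,"rz":0}
    - {"dx":0,"dy":0,"dz":-15,"rx":0,"ry":0,"rz":0}
    - {"dx":0,"dy":0,"dz":-40,"rx":0,"ry":0,"rz":0}
    - {"dx":0,"dy":0,"dz":-75,"rx":0,"ry":0,"rz":0}
    - {"dx":0,"dy":0,"dz":-100,"rx":0,"ry":0,"rz":0}
    - {"dx":0,"dy":0,"dz":-100,"rx":0,"ry":0,"rz":0}

```text
t: 11.4
eef_pos: [509.1, 53.8, 417.3]
tcp_rot: [3.139, -0.009, 0.386]
ft_force: [0.3, 0.7, 0.3]
opening: 0.002
```

Emit:
play_rows:
  increments:
    - {"dx":-10,"dy":30,"dz":0,"rx":0,"ry":0,"rz":0}
    - {"dx":-20,"dy":60,"dz":0,"rx":0,"ry":0,"rz":0}
    - {"dx":-30,"dy":90,"dz":0,"rx":0,"ry":0,"rz":0}
    - {"dx":-40,"dy":120,"dz":0,"rx":0,"ry":0,"rz":0}
    - {"dx":-50,"dy":150,"dz":0,"rx":0,"ry":0,"rz":0}
    - {"dx":-60,"dy":180,"dz":0,"rx":0,"ry":0,"rz":0}
    - {"dx":-70,"dy":210,"dz":0,"rx":0,"ry":0,"rz":0}
    - {"dx":-70,"dy":210,"dz":0,"rx":0,"ry":0,"rz":0}

```text
t: 12.07
eef_pos: [523.6, -171.2, 416.5]
tcp_rot: [3.138, -0.008, 0.383]
ft_force: [-0.9, -0.8, -0.6]
opening: 0.001
```

```bash
python3 d.py;  python3 - <<'E'
from cell import viewer
import cv2
s,t=[viewer.read_camera(n) for n in("scene","top")]
cv2.imwrite("pics/s7.png",cv2.resize(s["image"][170:320,330:460,::-1],None,fx=4,fy=4,interpolation=cv2.INTER_CUBIC))
cv2.imwrite("pics/t7.png",cv2.resize(t["image"][190:300,185:345,::-1],None,fx=5,fy=5,interpolation=cv2.INTER_CUBIC))
cv2.imwrite("pics/t7f.png",t["image"][:,:,::-1])
E
```

```text
t 12.0667 tip [ 525.25 -171.27  226.51] rot [ 3.14 -0.01  0.38] F [-0.86 -0.75 -0.62] M [ 0.03  0.03 -0.06] open 0.001251048699792965 J [-0.44  0.37  1.73  0.    1.03  0.75]
```

View pics/s7.png

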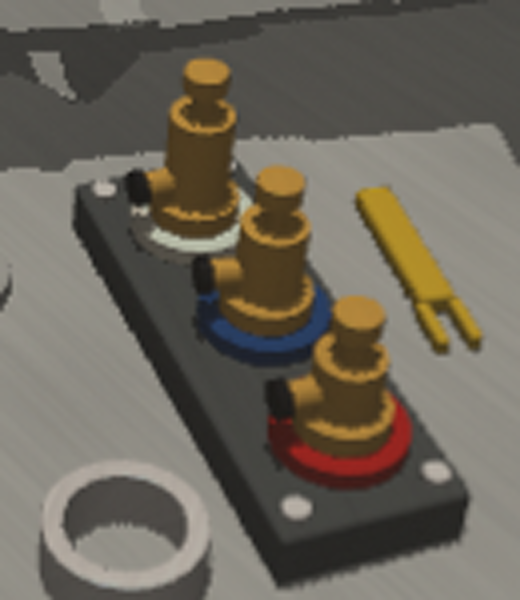

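View pics/t7.png

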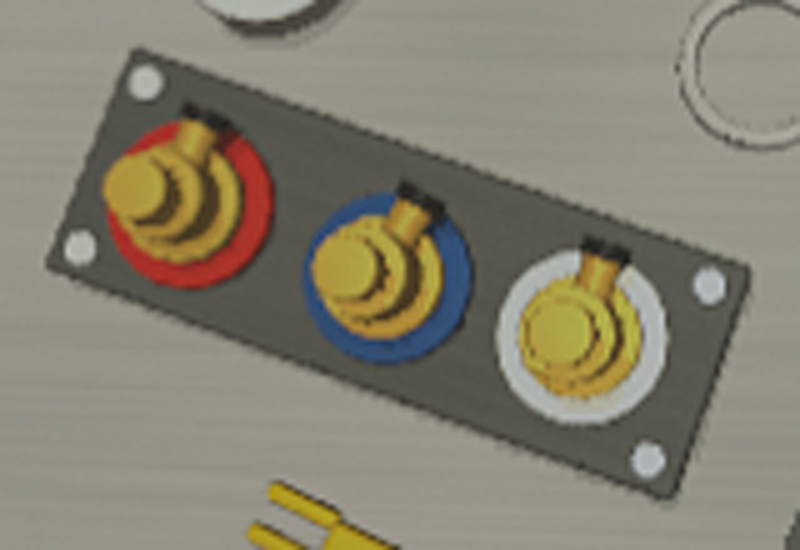

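View pics/t7f.png

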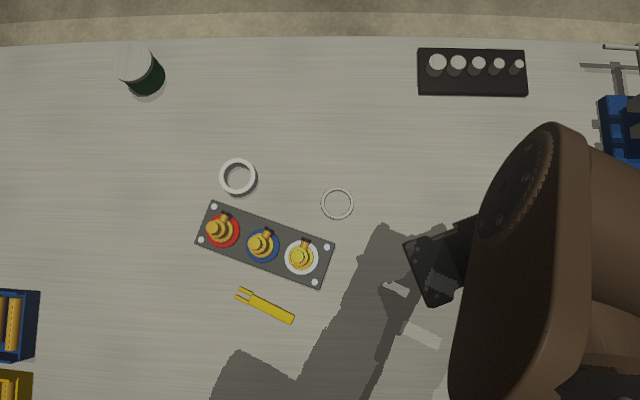

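Run:
```python
from cell import viewer,env
from h import *
from scipy.optimize import minimize_scalar
s=viewer.read_camera("scene")
for n,xy,a,b in [("red",(553.3,200.2),(361,288),(359,314)),("blue",(528.4,125.8),(284,158),(281,183)),("white",(509.1,54.1),(208,53),(207,73))]:
    f=lambda U:minimize_scalar(lambda z:np.sum((proj(s,[*xy,z])[0]-((np.array(U)+.5)/4-.5+[330,170]))**2),bounds=(50,200),method="bounded").x
    print(n,f(a),f(b))
print(env.job_done())
```

```text
red 114.45560435009835 100.26088996264444
blue 124.35344671550617 110.34831062645182
white 132.3817933370738 121.04407066641609
the job is handed in; nothing more can be done
None
```

I pressed the three stems home with the closed fingertips, red first, then blue, then white, and handed the job in at about 12 s of the 43 s.

| Stem | Expected home height of head top (mm) | Force just past home (N) | Final force (N) | Tip height at final force (mm) | Drop seen in scene camera (mm) |
|---|---|---|---|---|---|
| Red | 105 | 3.9 | 4.7 | 103.0 | 14.2 |
| Blue | 115 | 3.2 | 5.6 | 112.8 | 14.0 |
| White | 125 | 3.8 | 4.8 | 122.9 | 11.3 |

- **Home on the stop:** Each press went about 2 mm past the nominal home height, where the force rose above 3 N as the sprung head began to give. After each press I lifted straight up, with no sign of a stem being pulled.
- **White's smaller drop:** 11.3 mm fits a stem that started slightly pressed, which the task allows (up to 3 mm).
- **Camera heights disagree:** The absolute heights from the scene camera read about 4–5 mm low for all three heads. I put this down to calibration and picking the points by eye, so I relied on the force readings and the drops.
- **Red's early reading:** While red was on its way down, at rest at 111 mm, the force read almost nothing although the picture showed the head moving. It rose as expected near the stop.
- **Other objects:** In the last pictures the collar, gauge ring and puller show no visible shift. The arm was clear of everything at hand-in.

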